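Load a scrap hard disk into the bench drive eraser

ROBOT

A 6-joint arm with a two-finger parallel gripper is mounted at the origin on a cart in front of the work surface, level with it; the furniture and walls round the work are solid. World frame = base frame: x ahead of the robot, y to its left, z up, the work surface at z = 0. Lengths are in m, angles in rad, forces in N, time in s.
With the tool pointing down it reaches from about 0.3 to 0.775 m from the base axis. Payload 14.6 kg.
Tool frame: the origin (TCP) lies midway between the tips of the shut fingers; the grasp point (between the pads) lies 19 mm behind it; z points along the fingers, y is the line along which they close (so a half turn about z gives the same grasp; the last joint's range is limited). The gripper opens to 94 mm and grips with 3 to 60 N. Pads are 16 mm wide; open, the fingers measure 119 mm over their backs; the gripper's body (75 mm by 177 mm) begins 78 mm behind the grasp point.
Start: joints at [-1.235, 0.3, 1.521, -0, 1.321, -0.067], TCP at [0.216, -0.506, 0.205] pointing down, gripper open.
Joint ranges: [-3.03, 3.03], [-0.79, 2.21], [0.23, 2.52], [-1.04, 4.18], [0, 3.07], [-2.55, 2.55]. Speed limits (rad/s): [2.22, 2.22, 2.57, 3.14, 3.14, 3.14].

INTERFACE

Orientations are given as [roll, pitch, yaw] about the fixed x, y, z axes, in that order (R = Rz(yaw) Ry(pitch) Rx(roll)).
In Python, from station import ctrl gives the robot as it stands. The module is installed in compiled form; this text tells all that it offers.
- The arm moves only by the tool servo_tool, never from a script. Its argument "plan" is a list of rows, each a list of 7 numbers: the opening in per cent of the stroke, from 0 (shut) to 100 (fully open), then the shift along the tool's x, y, z in m, then the turn, a rotation vector about the tool's x, y, z in rad. A call has exactly 8 rows; each row shifts and turns the commanded pose from where the row before left it, along the tool's axes as they then stand; what a row does not reach is not made up. A row lasts 1/8 s, in which the tool goes at most 62.5 mm and 10.7 degrees, less where a joint would pass 70% of its speed; a pose out of reach is approached as far as the arm can. A call with a gripper value outside its range is refused whole. The fingers move at their own pace and stop on an object; "force" is the grip in N (left out, the last holds). Time passes only in rows, so rows that do not move let the fingers close, or fill a call up. It gives the time, the measured TCP pose, the force, the opening and the grip force at its end, in the units of the state.
- ctrl.get_obs(): the state, without advancing time (a new reading comes with each control period).
- ctrl.camera(name): name is "scene" or "top" or "wrist"; returns a dict with "pixels" (480x640x3 uint8, red, green, blue), "z_map" (480x640 float32, m along the optical axis (not along the pixel's ray), 0 where there is no reading), "mtx" (3x3 intrinsics, pixels), "dist" ([k1, k2, p1, p2, k3] as OpenCV has them; the pictures are not rectified), "pose" (4x4, takes a point from camera to world coordinates). Camera axes: x right, y up, looking along -z (the intrinsics and any distortion apply to the point x, -y, -z); pixel columns grow to the right and rows downward; lengths in m; the calibration is good to about 2 mm. A picture is of the moment at which its call begins.
- ctrl.hand_in(): hands the job in; it is judged then, once.
The state is a dict: "time_s": time; "qpos": joint angles; "joint_vel": joint speeds; "tau": joint torques, N m; "ee_pos": TCP position; "eef_rot": TCP orientation; "force": force on the tool from outside, world axes, zero at the start; "moment": the same for the moment, N m; "grip_width": finger opening in m; "grip_force": force on a finger pad.
Only numpy, scipy, OpenCV 4.12 (cv2) and the standard library are available. Lean on these libraries where they do the work, as an engineer would, in place of code of your own. Each camera call takes 0.05 s, during which the arm holds its last target. There are 200 camera calls.

TASK

Load the bare hard disk into the bench drive eraser for wiping: slide the eraser's flush cover all the way open, lay the disk gently and flat in the well underneath, and slide the cover fully shut again so that its interlock closes. The cover has no handle, so drag it with a fingertip pressed on it, but gently: it is a light, folded sheet that bends under more than 15 N in all. Leave the black cased drive where it lies.

Things in the scene. Friction and masses are not known exactly. Their poses are not given: they have to be found in the camera images.
- eraser: Bench drive eraser, fixed: low grey metal case 94 (x) x 244 (y) x 29.5 mm high. Origin: centre of its underside, on the worktop; z up, y along its length. Drive well in the -y half, closed electronics half at +y. The cover slides along y in a channel between side rims (80 mm apart inside, 1.5 mm higher than the cover) and end walls.
- well (a point): Centre of the well's black rubber floor, 9 mm above the worktop, 58 mm from the eraser's origin towards -y; axes as the eraser's. Well 106 (y) x 74 (x) mm, 13.5 mm deep, sloped lead-in, hidden by the shut cover. The disk lies in it with its long side along y, either way round. Beside its middle both long walls are cut away over 48 mm, down to the floor, for the fingers.
- cover_slide (a joint): How far the cover is open, in m: 0 = shut at the -y end wall over the well, 0.118 = fully open at the +y end wall, parked over the electronics half; grows along the eraser's +y. The well is clear above 0.110. Starts at 0 to 0.006. Slides stiffly (about 5.5 N) and stays where it is left.
- cover_plate: The cover: flat aluminium plate 83 (x) x 114 (y) x 3 mm without handle, fine flat ribs in its middle. Origin: centre of its top face, 28 mm above the worktop; axes as the eraser's. Moves with the cover; lies on stiff felt and gives at most 1.8 mm. A pressed fingertip drags it; the pressure this takes varies (about 6 to 11 N); above 15 N it bends.
- drive_center (a point): Centre (half-way up) of the bare 2.5-inch hard disk, 100 (x) x 70 (y) x 11 mm, about 0.1 kg, light metal top with a paper label; lies flat on the worktop, its x along its long side. Grasp across the 70 mm.
- drive: The same hard disk; origin at the centre of its underside.
- cased_drive: A bystander: external drive in a thicker black case, 112 (x) x 75 (y) x 17 mm, lying flat; origin at the centre of its underside. It and the bare disk may lie in either place.

How it is judged:
On the way, in this order (a step that is already met when the one before it is completed fails the run):
1. the cover is slid open until the well is clear (value of joint cover_slide above 0.11 m), for 0.2 s.
2. the disk lies flat in the well, let go, the cover still open (x of drive_center in the frame of well between -0.004 and 0.004 m and y of drive_center in the frame of well between -0.004 and 0.004 m and z of drive_center in the frame of well below 0.008 m and angle between drive_center's own z axis and vertical below 0.05 rad and contact force between the fingers and drive below 0.1 N and linear speed of drive below 0.02 m/s and value of joint cover_slide above 0.105 m), for 0.2 s.
At the end, for the whole second after the job is handed in: The cover is fully shut (within 3 mm of its stop) over the disk, which rests flat in the well (centre within 4 mm of the well's middle each way, not standing proud), and the cased drive is within 30 mm of where it lay (x of drive_center in the frame of well between -0.004 and 0.004 m and y of drive_center in the frame of well between -0.004 and 0.004 m and z of drive_center in the frame of well below 0.008 m and angle between drive_center's own z axis and vertical below 0.05 rad and value of joint cover_slide below 0.003 m and linear speed of drive below 0.02 m/s and distance of cased_drive from where it was at the start of the episode below 0.03 m); the robot touches nothing.
It fails at once if the cover is pressed or pushed with more than 15 N (contact force between cover_plate and anything else above 15 N).
It fails at once if the disk is dropped or driven against the eraser with more than 30 N (contact force between drive and eraser above 30 N).
It fails at once if the cased drive is shifted by more than 30 mm (distance of cased_drive from where it was at the start of the episode above 0.03 m).
It also fails if it takes over 72 s, if anything falls off the work surface, if the arm or the gripper's body presses on something with over 40 N, if the wrist force passes 120 N, or if a joint passes its speed limit or range.

## Working session

There is one attempt and no reset: what is moved stays moved. The work goes in short steps, Python scripts to look and compute and a tool call to move; the robot and the scene stay as the last step left them, time stands still between calls to the robot, and variables do not carry over. Pictures are saved under pics/ and viewed, at most 10 in all, crops included, and the job is handed in when it is done.

Besides the shell and the picture viewer there is one more tool, called as name(argument=value, ...), one argument or row to a line, values as JSON. servo_tool: Moves the arm, as the interface text tells. Its arguments: {"type":"object","properties":{"plan":{"type":"array","items":{"type":"array","items":{"type":"number"}}},"force":{"type":"number"}},"required":["plan"]}

```bash
mkdir -p pics
cat > h.py <<'E'
import numpy as np, cv2
from station import ctrl
def snap(n,f):
    c=ctrl.camera(n); cv2.imwrite('pics/'+f+'.png',c['pixels'][:,:,::-1]); np.savez('pics/'+f+'.npz',**c); return c
def cast(c,uv,z):
    uv=np.asarray(uv,float).reshape(-1,1,2)
    p=cv2.undistortPoints(uv,c['mtx'],c['dist']).reshape(-1,2)
    d=np.c_[p[:,0],-p[:,1],-np.ones(len(p))]@c['pose'][:3,:3].T
    o=c['pose'][:3,3]
    return o+d*((z-o[2])/d[:,2])[:,None]
E
python3 - <<'E'
from h import *
c=snap('top','top1'); s=snap('scene','sc1')
o=ctrl.get_obs(); print(o['ee_pos'],o['eef_rot'],o['grip_width'],o['time_s']); print(c['pose'],c['mtx'])
E
```

```text
[ 0.21551862 -0.50576629  0.20494505] [-3.14056702e+00 -8.51900142e-05  4.02794817e-01] 0.09397618373045545 0.1
[[-0.0234856   0.98589384 -0.16571589  0.2732181 ]
 [-0.99963035 -0.02088759  0.01740314 -0.18269305]
 [ 0.01369625  0.16606336  0.98601997  0.95774581]
 [ 0.          0.          0.          1.        ]] [[490.21605518   0.         318.5798777 ]
 [  0.         490.21605518 237.82995269]
 [  0.           0.           1.        ]]
```

View pics/top1.png

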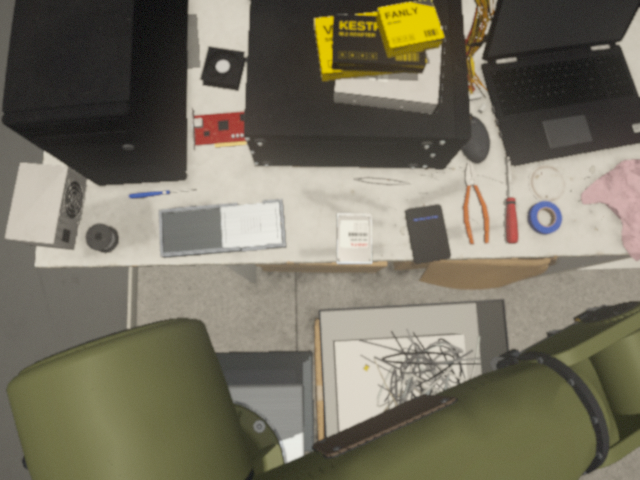

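The eraser lies at about (222,228), the bare disk at (355,237) and the cased drive at (428,233). I'll zoom in to tell the cover half from the electronics half.

Run:
```python
from h import *
c=dict(np.load('pics/top1.npz'));p=c['pixels'][:,:,::-1]
cv2.imwrite('pics/crop1.png',cv2.resize(p[190:272,145:305],None,fx=5,fy=5,interpolation=cv2.INTER_CUBIC)[:400])
g=cv2.cvtColor(p,cv2.COLOR_BGR2HSV)
print(g[228,155:292].tolist()[::3])
for n,uv,z in (('er',[[160,207],[283,200],[286,246],[163,256]],.0295),('disk',[[336,211],[371,211],[373,261],[336,261]],.011),('cased',[[406,207],[441,206],[450,259],[413,262]],.017)):
    P=cast(c,uv,z);print(n,P.round(3).tolist(),P.mean(0).round(4),np.linalg.norm(P-np.roll(P,-1,0),axis=1).round(3))
    u=np.mean(uv,0).astype(int); zz=c['z_map'][u[1],u[0]]; print(zz)
```

```text
[[22, 25, 191], [23, 21, 193], [45, 3, 154], [40, 13, 116], [30, 9, 116], [24, 11, 117], [36, 11, 117], [23, 9, 115], [30, 7, 117], [30, 13, 116], [25, 13, 117], [25, 13, 116], [34, 15, 120], [34, 15, 118], [30, 9, 119], [30, 8, 121], [34, 15, 120], [30, 13, 122], [30, 10, 123], [30, 12, 123], [30, 12, 125], [26, 14, 124], [24, 7, 182], [26, 9, 220], [26, 8, 226], [26, 9, 229], [26, 9, 228], [26, 9, 228], [26, 9, 228], [23, 10, 225], [23, 10, 225], [23, 10, 223], [23, 10, 223], [23, 10, 226], [26, 9, 226], [23, 10, 220], [26, 9, 231], [23, 9, 232], [26, 9, 232], [23, 9, 233], [26, 9, 230], [26, 9, 226], [35, 9, 177], [26, 12, 172], [21, 23, 215], [21, 24, 214]]
er [[0.497, 0.11, 0.029], [0.505, -0.132, 0.029], [0.415, -0.136, 0.029], [0.4, 0.101, 0.029]] [ 0.4543 -0.0144  0.0295] [0.241 0.091 0.238 0.097]
0.94560796
disk [[0.485, -0.235, 0.011], [0.484, -0.305, 0.011], [0.384, -0.304, 0.011], [0.386, -0.232, 0.011]] [ 0.4349 -0.2691  0.011 ] [0.069 0.1   0.072 0.1  ]
0.96291274
cased [[0.49, -0.374, 0.017], [0.49, -0.444, 0.017], [0.384, -0.455, 0.017], [0.38, -0.382, 0.017]] [ 0.4359 -0.4138  0.017 ] [0.071 0.107 0.074 0.11 ]
0.96053714
```

View pics/crop1.png

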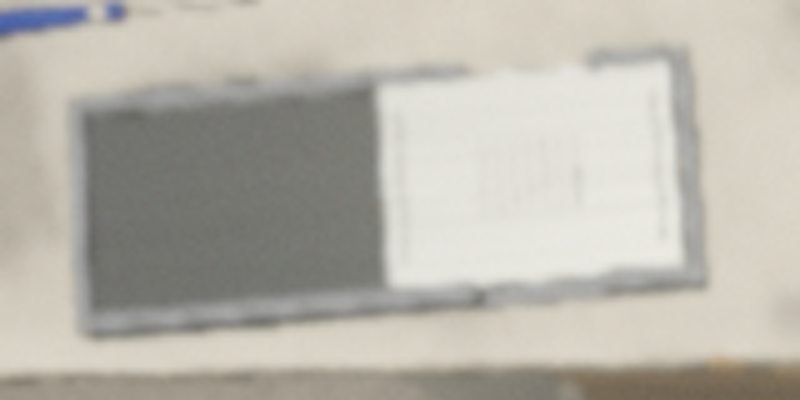

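View pics/sc1.png

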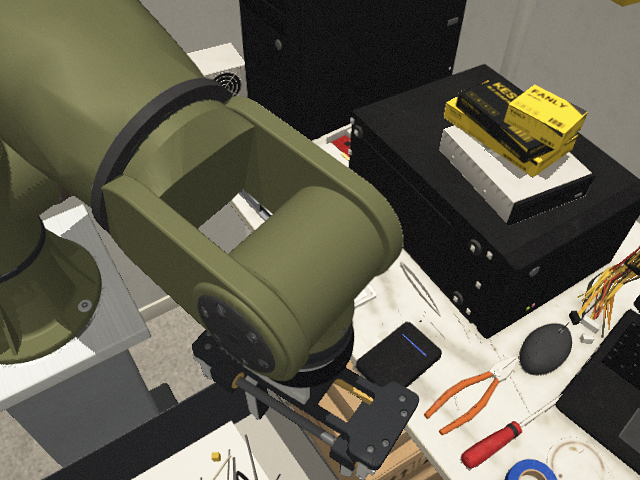

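The crop shows the pale cover with its ribs over the -y (right) half of the eraser, crop pixels (380-690, 60-285), and a dark fixed half on the left. The scene view shows the cased drive at (400,355) and nothing standing on the eraser. The eraser's yaw is about 0.045 rad. I'll go above the cover.

servo_tool(
  plan=[
    [0, 0, 0, 0, 0, 0, 0.179],
    [0, 0, 0, 0, 0, 0, 0.179],
    [0, 0.025, -0.043, 0, 0, 0, 0],
    [0, 0.025, -0.043, 0, 0, 0, 0],
    [0, 0.025, -0.043, 0, 0, 0, 0],
    [0, 0.025, -0.043, 0, 0, 0, 0],
    [0, 0.025, -0.043, 0, 0, 0, 0],
    [0, 0.025, -0.043, 0, 0, 0, 0],
  ],
  force=20,
)

```text
time_s: 1.1
ee_pos: [0.3543, -0.24, 0.2054]
eef_rot: [-3.142, 0.0, 0.045]
force: [1.3, -0.4, 0.0]
grip_width: 0.0176
grip_force: 0.0
```

servo_tool(
  plan=[
    [0, 0.02, -0.04, 0, 0, 0, 0],
    [0, 0.02, -0.04, 0, 0, 0, 0],
    [0, 0.02, -0.04, 0, 0, 0, 0],
    [0, 0.02, -0.035, 0, 0, 0, 0],
    [0, 0.012, 0, 0, 0, 0, 0],
    [0, 0, 0, 0, 0, 0, 0],
    [0, 0, 0, 0, 0, 0, 0],
    [0, 0, 0, 0, 0, 0, 0],
  ],
)

```text
time_s: 2.1
ee_pos: [0.4385, -0.0832, 0.2054]
eef_rot: [3.142, 0.0, 0.044]
force: [-0.2, 0.5, 0.2]
grip_width: 0.0005
grip_force: 0.0
```

Run:
```python
from h import *
c=snap('wrist','w1'); o=ctrl.get_obs(); print(o['ee_pos'],o['eef_rot'],o['force'],o['time_s'],c['pose'].round(3))
```

```text
[ 0.43854098 -0.08314315  0.20550597] [ 3.14155060e+00 -7.16635983e-05  4.36366984e-02] [-0.92596123 -0.18284286  0.63935961] 2.15 [[ 0.043  0.97   0.239  0.508]
 [-0.999  0.041  0.012 -0.079]
 [ 0.002 -0.239  0.971  0.383]
 [ 0.     0.     0.     1.   ]]
```

View pics/w1.png

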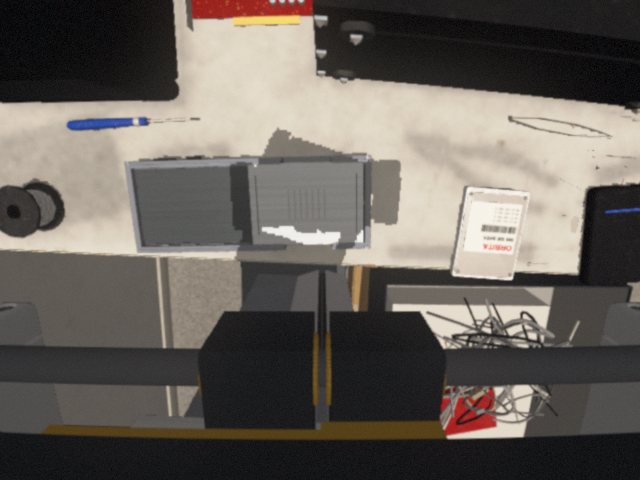

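The wrist view shows the eraser with corners near (128,163), (371,155), (371,249) and (137,251), the cover at its right half (252-365), and the disk at (490,232). I'll zoom for the corners.

Run:
```python
from h import *
c=dict(np.load('pics/w1.npz'));p=c['pixels'][:,:,::-1]
A=cv2.resize(p[145:265,115:385],None,fx=2.9,fy=2.9,interpolation=cv2.INTER_CUBIC)
B=cv2.resize(p[175:290,445:545],None,fx=2,fy=2,interpolation=cv2.INTER_CUBIC)
C=np.zeros((A.shape[0]+B.shape[0],A.shape[1],3),np.uint8);C[:A.shape[0]]=A;C[A.shape[0]:,:B.shape[1]]=B
cv2.imwrite('pics/crop2.png',C); print(C.shape)
t=dict(np.load('pics/top1.npz'))
print('box front', cast(t,[[255,165],[440,165]],0.15), cast(t,[[255,165],[440,165]],0))
print(c['z_map'][[90,60,200,210],[450,450,180,315]])
```

```text
(578, 783, 3)
box front [[ 0.53816722 -0.09068724  0.15      ]
 [ 0.53274188 -0.41081772  0.15      ]] [[ 5.87368793e-01 -7.36015829e-02  0.00000000e+00]
 [ 5.80935961e-01 -4.53180925e-01 -1.11022302e-16]]
[0.35740387 0.2602394  0.36292168 0.36020464]
```

View pics/crop2.png

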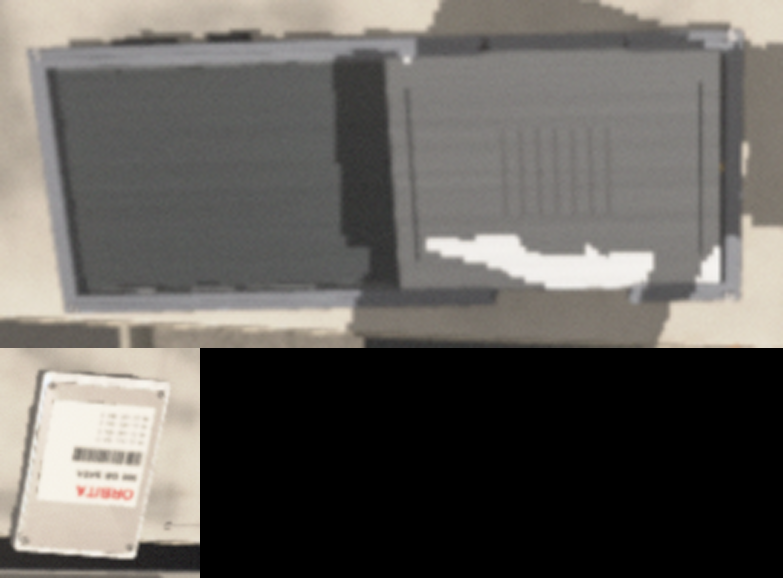

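Run:
```python
from h import *
c=dict(np.load('pics/w1.npz'))
E=np.array([[30,47],[742,32],[742,300],[66,312]])/2.9+[115,145]-.3
D=np.array([[43,23],[170,34],[135,210],[15,203]])/2+[445,175]-.3
for n,uv,z in (('er',E,.0295),('disk',D,.010)):
    P=cast(c,uv,z);print(n,P.round(4).tolist(),P.mean(0).round(4),np.linalg.norm(P-np.roll(P,-1,0),axis=1).round(3))
    for i in range(4):
        d=P[(i+1)%4]-P[i]; print(np.degrees(np.arctan2(d[1],d[0])).round(2))
R=c['pose'][:3,:3]
for u,v in ((180,210),(300,205),(490,225)):
    q=cast(c,[[u,v]],0)[0]; o=c['pose'][:3,3]; zz=c['z_map'][v,u]
    d=(q-o); d=d/ -(R.T@d)[2]; print((o+d*zz).round(4))
```

```text
er [[0.4945, 0.1129, 0.0295], [0.5087, -0.1272, 0.0295], [0.4164, -0.1341, 0.0295], [0.4016, 0.1077, 0.0295]] [ 0.4553 -0.0102  0.0295] [0.24  0.093 0.242 0.093]
-86.62
-175.74
93.49
3.22
disk [[0.4825, -0.2325, 0.01], [0.4801, -0.3017, 0.01], [0.3814, -0.2996, 0.01], [0.3829, -0.2306, 0.01]] [ 0.4317 -0.2661  0.01  ] [0.069 0.099 0.069 0.1  ]
-91.99
178.75
88.74
-1.11
[0.4465 0.0636 0.0215]
[ 0.4575 -0.0602  0.027 ]
[ 0.4424 -0.2645  0.0095]
```

servo_tool(
  plan=[
    [0, 0.021, -0.013, 0.02, 0, 0, -0.018],
    [0, 0, 0, 0.04, 0, 0, 0],
    [0, 0, 0, 0.04, 0, 0, 0],
    [0, 0, 0, 0.04, 0, 0, 0],
    [0, 0, 0, 0.02, 0, 0, 0],
    [0, 0, 0, 0.01, 0, 0, 0],
    [0, 0, 0, 0.0035, 0, 0, 0],
    [0, 0, 0, 0.002, 0, 0, 0],
  ],
)

```text
time_s: 3.15
ee_pos: [0.4597, -0.0688, 0.0305]
eef_rot: [3.141, -0.001, 0.063]
force: [1.2, -0.7, -0.9]
grip_width: 0.0002
grip_force: 0.0
```

servo_tool(
  plan=[
    [0, 0, 0, 0.0005, 0, 0, 0],
    [0, 0, 0, 0.0003, 0, 0, 0],
    [0, 0, 0, 0.0003, 0, 0, 0],
    [0, 0, 0, 0.0002, 0, 0, 0],
    [0, 0, 0, 0.0002, 0, 0, 0],
    [0, 0, 0, 0, 0, 0, 0],
    [0, 0, 0, 0, 0, 0, 0],
    [0, 0, 0, 0, 0, 0, 0],
  ],
)

```text
time_s: 4.15
ee_pos: [0.4592, -0.0686, 0.0284]
eef_rot: [-3.142, 0.0, 0.063]
force: [-0.3, 0.4, -0.3]
grip_width: 0.0002
grip_force: 0.0
```

servo_tool(
  plan=[
    [0, 0, 0, 0.0001, 0, 0, 0],
    [0, 0, 0, 0.0001, 0, 0, 0],
    [0, 0, 0, 0.0001, 0, 0, 0],
    [0, 0, 0, 0.0001, 0, 0, 0],
    [0, 0, 0, 0.0001, 0, 0, 0],
    [0, 0, 0, 0.0001, 0, 0, 0],
    [0, 0, 0, 0, 0, 0, 0],
    [0, 0, 0, 0, 0, 0, 0],
  ],
)

```text
time_s: 5.15
ee_pos: [0.4593, -0.0686, 0.0279]
eef_rot: [3.142, -0.0, 0.063]
force: [-0.8, 0.5, 3.3]
grip_width: 0.0005
grip_force: 1.5
```

servo_tool(
  plan=[
    [0, 0, 0, 0.0001, 0, 0, 0],
    [0, 0, 0, 0.0001, 0, 0, 0],
    [0, 0, 0, 0.0001, 0, 0, 0],
    [0, 0, 0, 0.0001, 0, 0, 0],
    [0, 0, 0, 0, 0, 0, 0],
    [0, 0, 0, 0, 0, 0, 0],
    [0, 0, 0, 0, 0, 0, 0],
    [0, 0, 0, 0, 0, 0, 0],
  ],
)

```text
time_s: 6.15
ee_pos: [0.4593, -0.0686, 0.0276]
eef_rot: [3.142, -0.0, 0.063]
force: [-1.4, -1.0, 6.0]
grip_width: 0.0008
grip_force: 3.0
```

servo_tool(
  plan=[
    [0, 0, 0, 0.0002, 0, 0, 0],
    [0, 0, 0, 0.0002, 0, 0, 0],
    [0, 0, 0, 0.0001, 0, 0, 0],
    [0, 0, -0.001, 0, 0, 0, 0],
    [0, 0, -0.002, 0, 0, 0, 0],
    [0, 0, -0.003, 0, 0, 0, 0],
    [0, 0, -0.003, 0, 0, 0, 0],
    [0, 0, -0.003, 0, 0, 0, 0],
  ],
)

```text
time_s: 7.15
ee_pos: [0.4592, -0.0572, 0.0275]
eef_rot: [3.14, -0.002, 0.063]
force: [1.3, -5.2, 7.0]
grip_width: 0.0007
grip_force: 3.4
```

Run:
```python
from h import *
c=snap('wrist','w2'); o=ctrl.get_obs(); print(o['ee_pos'],o['force'])
a=np.load('pics/w1.npz')['pixels']
p=c['pixels']; print(p.shape, c['pose'][:3,3])
cv2.imwrite('pics/w2s.png',p[:,:,::-1])
```

```text
[ 0.45919503 -0.05694347  0.02746621] [ 0.05159181 -3.25721148  7.46769931]
(480, 640, 3) [ 0.52833161 -0.05166915  0.20556839]
```

View pics/w2s.png

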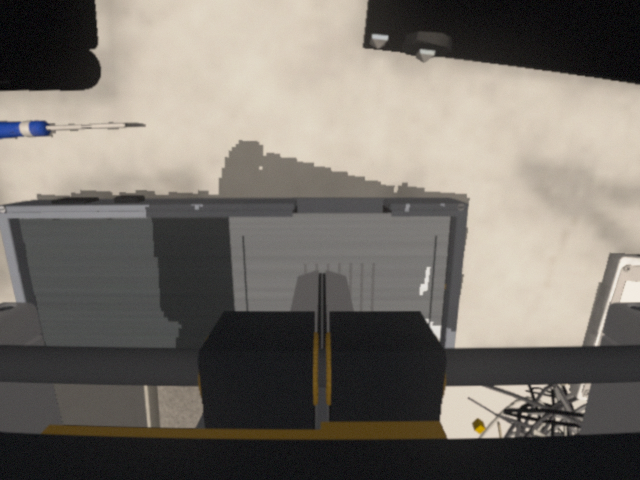

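The wrist view shows the finger at about (322,300) and the rib centre at (340,265). The finger slid about 9 mm over the cover, so it needs more pressure.

servo_tool(
  plan=[
    [0, 0, 0, 0.0002, 0, 0, 0],
    [0, 0, 0, 0.0002, 0, 0, 0],
    [0, 0, 0, 0.0002, 0, 0, 0],
    [0, 0, -0.001, 0, 0, 0, 0],
    [0, 0, -0.002, 0, 0, 0, 0],
    [0, 0, -0.002, 0, 0, 0, 0],
    [0, 0, -0.002, 0, 0, 0, 0],
    [0, 0, -0.002, 0, 0, 0, 0],
  ],
)

```text
time_s: 8.2
ee_pos: [0.4587, -0.0483, 0.027]
eef_rot: [3.14, -0.002, 0.063]
force: [-1.2, -6.5, 10.8]
grip_width: 0.0006
grip_force: 5.2
```

```bash
cat > rib.py <<'E'
from h import *
import sys
# cover's -y and +y edges along a row in eraser frame, from dark groove lines
c=snap('wrist',sys.argv[1]); o=ctrl.get_obs(); print(o['ee_pos'],o['force'],o['time_s'])
C=np.array([.4553,-.0102,.028]);ex=np.array([.998,.062,0]);ey=np.array([-.062,.998,0])
g=cv2.cvtColor(c['pixels'],cv2.COLOR_RGB2GRAY).astype(int)
Y=np.arange(-.13,.13,.001); prof=[]
for x in (.028,.030,.032):
    P=C+ex*x+Y[:,None]*ey
    M=np.linalg.inv(c['pose']); q=(M[:3,:3]@P.T).T+M[:3,3]
    uv=cv2.projectPoints(q*[1,-1,-1],np.zeros(3),np.zeros(3),c['mtx'],c['dist'])[0].reshape(-1,2)
    prof.append(cv2.remap(g.astype(np.float32),uv[:,0].astype(np.float32),uv[:,1].astype(np.float32),1))
p=np.mean(prof,0); d=p-np.convolve(np.pad(p,4,'edge'),np.ones(9)/9,'valid')
i=np.argsort(d)[:12]; print(sorted((round(float(Y[k])*1000),round(float(d[k]))) for k in i))
E
python3 rib.py w3; python3 - <<'E'
E
```

```text
[ 0.45868362 -0.04817451  0.02707303] [-0.66768525 -4.79060407 10.43028174] 8.25Traceback (most recent call last):
  File "rib.py", line 13, in <module>
    p=np.mean(prof,0); d=p-np.convolve(np.pad(p,4,'edge'),np.ones(9)/9,'valid')
                           ~~~~~~~~~~~^^^^^^^^^^^^^^^^^^^^^^^^^^^^^^^^^^^^^^^^^
    return multiarray.correlate(a, v[::-1], mode)
           ~~~~~~~~~~~~~~~~~~~~^^^^^^^^^^^^^^^^^^
ValueError: object too deep for desired array
```

```bash
sed -i 's/p=np.mean(prof,0);/p=np.mean(prof,0).ravel();/; s/^c=snap.*$/import os\nf=sys.argv[1]; c=dict(np.load("pics\/"+f+".npz")) if os.path.exists("pics\/"+f+".npz") else snap("wrist",f); o=ctrl.get_obs(); print(o["ee_pos"],o["force"],o["time_s"])/' rib.py; for f in w1 w2 w3; do python3 rib.py $f; done
```

```text
[ 0.45868362 -0.04817451  0.02707303] [-0.66768525 -4.79060407 10.43028174] 8.25
[(-115, -19), (-114, -31), (-113, -13), (-106, -10), (1, -12), (2, -21), (3, -15), (16, -8), (17, -10), (114, -17), (115, -27), (116, -23)]
[ 0.45868362 -0.04817451  0.02707303] [-0.66768525 -4.79060407 10.43028174] 8.25
[(-120, -40), (-119, -36), (-118, -21), (-113, -25), (-112, -22), (-6, -19), (2, -24), (115, -24), (116, -28), (125, -57), (126, -41), (127, -26)]
[ 0.45868362 -0.04817451  0.02707303] [-0.66768525 -4.79060407 10.43028174] 8.25
[(-120, -21), (-119, -45), (-118, -29), (-106, -16), (-105, -25), (-104, -35), (-96, -16), (10, -24), (11, -23), (114, -19), (115, -25), (116, -27)]
```

Cover is now following the finger (grooves moved about 8 mm). I'll continue the drag.

servo_tool(
  plan=[
    [0, 0, -0.002, 0, 0, 0, 0],
    [0, 0, -0.003, 0, 0, 0, 0],
    [0, 0, -0.004, 0, 0, 0, 0],
    [0, 0, -0.004, 0, 0, 0, 0],
    [0, 0, -0.004, 0, 0, 0, 0],
    [0, 0, -0.004, 0, 0, 0, 0],
    [0, 0, -0.004, 0, 0, 0, 0],
    [0, 0, -0.004, 0, 0, 0, 0],
  ],
)

```text
time_s: 9.25
ee_pos: [0.4568, -0.0193, 0.027]
eef_rot: [3.14, -0.002, 0.063]
force: [-1.1, -5.5, 11.4]
grip_width: 0.0009
grip_force: 5.4
```

```bash
python3 rib.py w4
```

```text
[ 0.45674318 -0.01895234  0.02700026] [-0.8561305  -3.38874584 11.01314826] 9.3
[(-119, -18), (-114, -29), (-113, -21), (-76, -25), (-75, -36), (-67, -21), (39, -25), (40, -25), (41, -17), (114, -21), (115, -28), (116, -35)]
```

servo_tool(
  plan=[
    [0, 0, -0.003, 0, 0, 0, 0],
    [0, 0, -0.004, 0, 0, 0, 0],
    [0, 0, -0.005, 0, 0, 0, 0],
    [0, 0, -0.005, 0, 0, 0, 0],
    [0, 0, -0.005, 0, 0, 0, 0],
    [0, 0, -0.005, 0, 0, 0, 0],
    [0, 0, -0.005, 0, 0, 0, 0],
    [0, 0, -0.004, 0, 0, 0, 0],
  ],
)

```text
time_s: 10.3
ee_pos: [0.4545, 0.0168, 0.027]
eef_rot: [3.141, -0.001, 0.063]
force: [-2.1, -5.7, 10.5]
grip_width: 0.0001
grip_force: 5.5
```

servo_tool(
  plan=[
    [0, 0, -0.004, 0, 0, 0, 0],
    [0, 0, -0.005, 0, 0, 0, 0],
    [0, 0, -0.005, 0, 0, 0, 0],
    [0, 0, -0.005, 0, 0, 0, 0],
    [0, 0, -0.005, 0, 0, 0, 0],
    [0, 0, -0.005, 0, 0, 0, 0],
    [0, 0, -0.003, 0, 0, 0, 0],
    [0, 0, -0.002, 0, 0, 0, 0],
  ],
)

```text
time_s: 11.3
ee_pos: [0.4523, 0.0508, 0.0269]
eef_rot: [3.141, -0.001, 0.063]
force: [-1.8, -5.0, 11.3]
grip_width: 0.0006
grip_force: 5.7
```

```bash
python3 rib.py w5
```

```text
[0.4522106  0.05087404 0.02692263] [-2.63775546 -3.7452589  11.39522919] 11.35
[(-7, -13), (-6, -23), (-5, -34), (-4, -18), (3, -20), (23, -11), (29, -10), (102, -17), (109, -19), (110, -25), (111, -17), (112, -11)]
```

servo_tool(
  plan=[
    [0, 0, -0.001, 0, 0, 0, 0],
    [0, 0, -0.001, 0, 0, 0, 0],
    [0, 0, -0.001, 0, 0, 0, 0],
    [0, 0, -0.001, 0, 0, 0, 0],
    [0, 0, -0.001, 0, 0, 0, 0],
    [0, 0, 0, 0, 0, 0, 0],
    [0, 0, 0, 0, 0, 0, 0],
    [0, 0, 0, 0, 0, 0, 0],
  ],
)

```text
time_s: 12.35
ee_pos: [0.4519, 0.0557, 0.0269]
eef_rot: [3.141, -0.001, 0.063]
force: [-2.5, -5.1, 11.5]
grip_width: 0.0004
grip_force: 5.7
```

```bash
python3 rib.py w6
```

```text
[0.45192465 0.05572236 0.02694654] [-2.66323429 -4.45770856 10.52624147] 12.4
[(-103, -8), (-93, -8), (-2, -11), (-1, -24), (0, -33), (1, -20), (8, -20), (107, -16), (114, -24), (115, -31), (116, -21), (117, -11)]
```

servo_tool(
  plan=[
    [0, 0, 0, -0.002, 0, 0, 0],
    [0, 0, 0, -0.015, 0, 0, 0],
    [0, 0, 0, -0.04, 0, 0, 0],
    [0, 0, 0.02, -0.05, 0, 0, 0],
    [100, 0, 0.04, -0.05, 0, 0, 0],
    [100, 0, 0.05, -0.03, 0, 0, 0],
    [100, 0, 0.05, 0, 0, 0, 0.042],
    [100, 0, 0.03, 0, 0, 0, 0.042],
  ],
)

```text
time_s: 13.4
ee_pos: [0.4618, -0.1345, 0.2132]
eef_rot: [3.141, -0.001, -0.024]
force: [1.4, 0.3, -0.0]
grip_width: 0.0373
grip_force: 0.0
```

Run:
```python
from h import *
c=snap('wrist','w7'); o=ctrl.get_obs(); print(o['ee_pos'],o['eef_rot'],o['force'],o['time_s'])
```

```text
[ 0.46172204 -0.13647178  0.21292054] [ 3.14071498e+00 -5.70863622e-04 -2.68860481e-02] [-0.65782554 -0.10095261 -0.78119446] 13.45
```

View pics/w7.png

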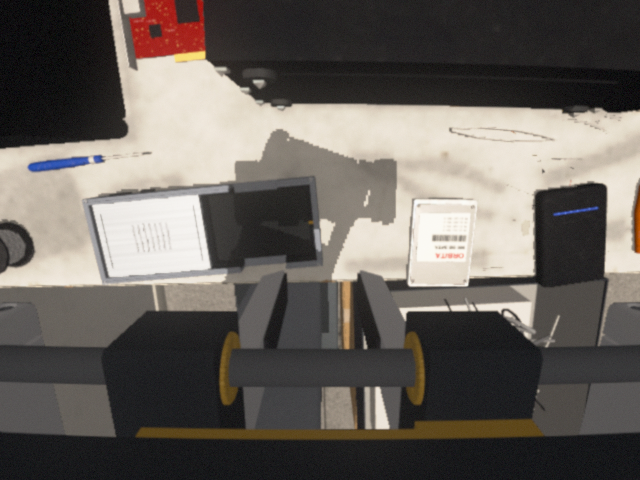

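The view shows the cover parked at the left (95-208), the dark well open at (262,222), and the disk at (441,242) untouched.

Run:
```python
from h import *
c=dict(np.load('pics/w7.npz'))
E=np.array([[84,199.5],[315.5,177],[322,265.5],[103,285]])
D=np.array([[414,198.3],[476.5,199],[470.5,287],[407,285.5]])
# refine disk: bright blob edges
g=cv2.cvtColor(c['pixels'],cv2.COLOR_RGB2GRAY)
for n,uv,z in (('er',E,.0295),('disk',D,.010)):
    f=uv.astype(np.float32).reshape(-1,1,2).copy(); f=cv2.cornerSubPix(g,f,(4,4),(-1,-1),(3,30,.01)).reshape(-1,2); print((f-uv).round(1).tolist())
    for q in (uv,f):
        P=cast(c,q,z);print(n,P.round(4).tolist(),P.mean(0).round(4),np.linalg.norm(P-np.roll(P,-1,0),axis=1).round(3))
    print([np.degrees(np.arctan2(*(P[(i+1)%4]-P[i])[[1,0]])).round(2) for i in range(4)])
```

```text
[[2.9, -1.9], [-1.5, -1.9], [0.4, -0.2], [-1.2, -0.2]]
er [[0.4938, 0.1111, 0.0295], [0.5095, -0.129, 0.0295], [0.4166, -0.1333, 0.0295], [0.3999, 0.107, 0.0295]] [ 0.455  -0.0111  0.0295] [0.241 0.093 0.241 0.094]
er [[0.4957, 0.1076, 0.0295], [0.5114, -0.1276, 0.0295], [0.4168, -0.1337, 0.0295], [0.4001, 0.1083, 0.0295]] [ 0.456  -0.0114  0.0295] [0.236 0.095 0.243 0.096]
[np.float64(-86.17), np.float64(-176.33), np.float64(93.94), np.float64(-0.4)]
[[-1.1, 1.7], [-2.7, 0.9], [-2.9, -1.6], [1.5, 0.5]]
disk [[0.4834, -0.2338, 0.01], [0.4812, -0.3018, 0.01], [0.3801, -0.3029, 0.01], [0.3841, -0.2295, 0.01]] [ 0.4322 -0.267   0.01  ] [0.068 0.101 0.074 0.099]
disk [[0.4816, -0.2326, 0.01], [0.4802, -0.299, 0.01], [0.3821, -0.2994, 0.01], [0.3834, -0.2312, 0.01]] [ 0.4318 -0.2655  0.01  ] [0.066 0.098 0.068 0.098]
[np.float64(-91.19), np.float64(-179.78), np.float64(88.92), np.float64(-0.87)]
```

servo_tool(
  plan=[
    [100, -0.007, 0.0325, 0.01, 0, 0, -0.007],
    [100, -0.007, 0.0325, 0.02, 0, 0, 0],
    [100, -0.007, 0.0325, 0.02, 0, 0, 0],
    [100, -0.0065, 0.0325, 0.03, 0, 0, 0],
    [100, 0, 0, 0.04, 0, 0, 0],
    [100, 0, 0, 0.03, 0, 0, 0],
    [100, 0, 0, 0.02, 0, 0, 0],
    [100, 0, 0, 0, 0, 0, 0],
  ],
)

```text
time_s: 14.45
ee_pos: [0.432, -0.2616, 0.0416]
eef_rot: [-3.14, 0.002, -0.014]
force: [0.5, 0.3, 0.0]
grip_width: 0.0939
grip_force: 0.0
```

Run:
```python
from h import *
c=snap('wrist','w8'); o=ctrl.get_obs(); print(o['ee_pos'],o['eef_rot'],o['force'],o['time_s'])
```

```text
[ 0.43250241 -0.26194535  0.04266392] [-3.14128166e+00  3.43200121e-04 -1.39018945e-02] [-0.09250551 -0.5585873   1.02460563] 14.5
```

View pics/w8.png

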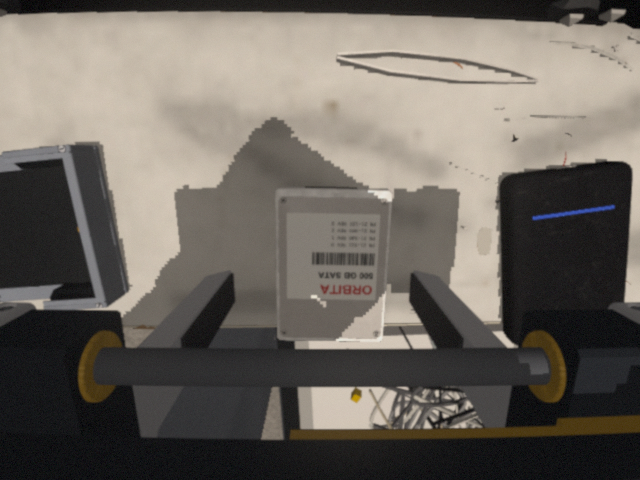

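Disk sits between the open fingers, corners near (276,189), (393,190), (384,341), (279,338).

Run:
```python
from h import *
c=dict(np.load('pics/w8.npz'))
P=cast(c,[[276,189],[393,190],[384,341],[279.5,338]],.010)
print(P.round(4).tolist(),P.mean(0).round(4),np.linalg.norm(P-np.roll(P,-1,0),axis=1).round(3))
print([np.degrees(np.arctan2(*(P[(i+1)%4]-P[i])[[1,0]])).round(2) for i in range(4)])
```

```text
[[0.4821, -0.2348, 0.01], [0.4806, -0.3033, 0.01], [0.3825, -0.3008, 0.01], [0.3857, -0.2326, 0.01]] [ 0.4327 -0.2679  0.01  ] [0.069 0.098 0.068 0.096]
[np.float64(-91.31), np.float64(178.54), np.float64(87.27), np.float64(-1.3)]
```

servo_tool(
  plan=[
    [100, 0, 0.0055, 0.012, 0, 0, 0.008],
    [100, 0, 0, 0.015, 0, 0, 0],
    [100, 0, 0, 0.009, 0, 0, 0],
    [100, 0, 0, 0.003, 0, 0, 0],
    [100, 0, 0, 0, 0, 0, 0],
    [65, 0, 0, 0, 0, 0, 0],
    [65, 0, 0, 0, 0, 0, 0],
    [65, 0, 0, 0, 0, 0, 0],
  ],
  force=15,
)

```text
time_s: 15.5
ee_pos: [0.4325, -0.2677, 0.0034]
eef_rot: [3.141, -0.0, -0.022]
force: [-0.1, 0.0, 2.0]
grip_width: 0.0701
grip_force: 15.0
```

servo_tool(
  plan=[
    [60, 0, 0, 0, 0, 0, 0],
    [60, 0, 0, 0, 0, 0, 0],
    [60, 0, 0, -0.005, 0, 0, 0],
    [60, 0, 0, -0.02, 0, 0, 0],
    [60, 0, 0, -0.03, 0, 0, 0],
    [60, 0, 0, -0.02, 0, 0, 0],
    [60, 0, 0, -0.01, 0, 0, 0],
    [60, 0, 0, 0, 0, 0, 0],
  ],
)

```text
time_s: 16.5
ee_pos: [0.4324, -0.2677, 0.0883]
eef_rot: [3.141, -0.0, -0.022]
force: [1.2, -0.0, -2.0]
grip_width: 0.0696
grip_force: 15.0
```

servo_tool(
  plan=[
    [60, 0, 0, -0.005, 0, 0, -0.18],
    [60, 0, 0, -0.005, 0, 0, -0.18],
    [60, 0, 0, 0, 0, 0, -0.18],
    [60, 0, 0, 0, 0, 0, -0.18],
    [60, 0, 0, 0, 0, 0, -0.18],
    [60, 0, 0, 0, 0, 0, -0.18],
    [60, 0, 0, 0, 0, 0, -0.18],
    [60, 0, 0, 0, 0, 0, -0.18],
  ],
)

```text
time_s: 17.5
ee_pos: [0.4319, -0.2673, 0.097]
eef_rot: [-3.14, -0.001, 1.424]
force: [-0.1, 0.2, -0.8]
grip_width: 0.07
grip_force: 15.0
```

servo_tool(
  plan=[
    [60, 0, 0, 0, 0, 0, -0.108],
    [60, 0, 0, 0, 0, 0, -0.108],
    [60, 0.02, 0.005, 0, 0, 0, 0],
    [60, 0.04, 0.008, 0, 0, 0, 0],
    [60, 0.05, 0.01, 0, 0, 0, 0],
    [60, 0.05, 0.01, 0, 0, 0, 0],
    [60, 0.0375, 0.006, 0, 0, 0, 0],
    [60, 0, 0, 0, 0, 0, 0],
  ],
)

```text
time_s: 18.5
ee_pos: [0.4585, -0.0653, 0.0976]
eef_rot: [-3.141, -0.001, 1.635]
force: [0.7, 0.1, -1.7]
grip_width: 0.0694
grip_force: 15.0
```

Run:
```python
from h import *
c=snap('wrist','w9'); o=ctrl.get_obs(); print(o['ee_pos'],o['eef_rot'],o['force'],o['time_s'],o['grip_width'])
```

```text
[ 0.45851285 -0.06659645  0.0977148 ] [-3.14078758e+00 -2.18132198e-04  1.63463640e+00] [-0.72668612 -0.29603365 -0.47920272] 18.55 0.06974947522122688
```

View pics/w9.png

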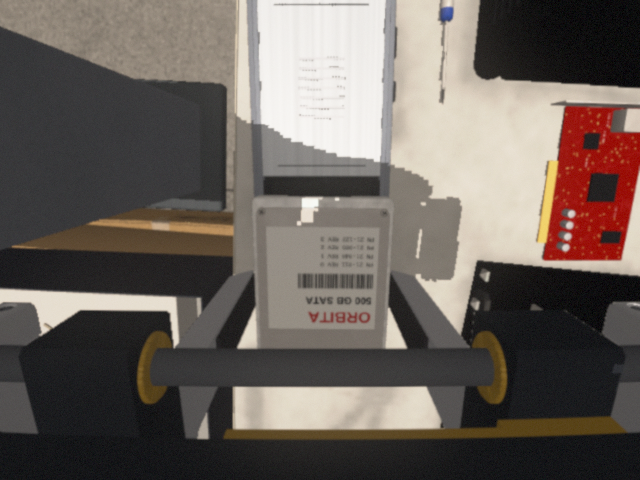

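Disk hangs flat between the pads, top edge from (256,200) to (393,202). The cover's near edge is at row 177 with rims at columns 250 and 392. I'll check the alignment numerically.

Run:
```python
from h import *
c=dict(np.load('pics/w9.npz')); g=cv2.cvtColor(c['pixels'],cv2.COLOR_RGB2GRAY).astype(int)
for r in (60,100): print(r,g[r,236:276].tolist(),g[r,372:404].tolist())
print('disk220',g[240,244:266].tolist(),g[240,380:400].tolist())
print('col320',g[165:215:1,330].tolist())
for n,uv,z in (('rim60/100 L R',[[250,60],[391,60],[251,100],[391,100]],.0295),('cover edge',[[262,177],[388,177]],.028),('disk far corners',[[254.5,199],[392.5,199]],.1055)):
    print(n,cast(c,uv,z).round(4).tolist())
```

```text
60 [188, 180, 208, 223, 224, 223, 224, 223, 225, 222, 222, 217, 181, 154, 150, 155, 153, 149, 158, 164, 167, 164, 174, 216, 236, 238, 240, 241, 243, 242, 243, 243, 242, 241, 240, 240, 239, 239, 241, 240] [237, 238, 240, 241, 240, 238, 236, 238, 239, 239, 231, 197, 163, 162, 165, 162, 154, 153, 154, 153, 153, 151, 166, 182, 189, 188, 189, 190, 191, 194, 193, 196]
100 [178, 207, 224, 224, 223, 224, 225, 225, 225, 224, 225, 225, 222, 207, 172, 157, 154, 155, 155, 157, 169, 172, 168, 174, 207, 237, 242, 240, 242, 244, 244, 244, 245, 245, 244, 243, 242, 242, 243, 242] [241, 242, 243, 242, 240, 239, 240, 240, 241, 237, 219, 177, 169, 169, 167, 161, 155, 156, 156, 146, 119, 91, 110, 156, 184, 192, 194, 193, 194, 200, 201, 204]
disk220 [119, 119, 121, 122, 121, 119, 120, 120, 121, 127, 133, 134, 128, 117, 115, 113, 115, 115, 113, 113, 112, 118] [115, 114, 114, 118, 112, 115, 115, 115, 121, 134, 136, 133, 115, 118, 117, 115, 118, 121, 118, 116]
col320 [110, 114, 132, 134, 135, 135, 136, 135, 135, 131, 116, 80, 56, 46, 47, 49, 50, 49, 47, 46, 49, 50, 47, 44, 47, 50, 46, 45, 47, 41, 48, 76, 114, 133, 143, 145, 145, 141, 139, 140, 137, 136, 131, 124, 124, 122, 120, 118, 118, 117]
rim60/100 L R [[0.4051, 0.0603, 0.0295], [0.495, 0.066, 0.0295], [0.4063, 0.036, 0.0295], [0.4975, 0.0418, 0.0295]]
cover edge [[0.4146, -0.0135, 0.028], [0.501, -0.0079, 0.028]]
disk far corners [[0.4239, -0.0185, 0.1055], [0.4898, -0.0143, 0.1055]]
```

servo_tool(
  plan=[
    [60, -0.0017, 0, 0.005, 0, 0, 0],
    [60, 0, 0, 0.015, 0, 0, 0],
    [60, 0, 0, 0.02, 0, 0, 0],
    [60, 0, 0, 0.015, 0, 0, 0],
    [60, 0, 0, 0.008, 0, 0, 0],
    [60, 0, 0, 0.002, 0, 0, 0],
    [60, 0, 0, 0, 0, 0, 0],
    [60, 0, 0, 0, 0, 0, 0],
  ],
)

```text
time_s: 19.55
ee_pos: [0.4592, -0.0698, 0.0336]
eef_rot: [3.141, 0.0, 1.634]
force: [0.6, -0.7, -1.5]
grip_width: 0.0695
grip_force: 15.0
```

servo_tool(
  plan=[
    [60, 0, 0, 0.001, 0, 0, 0],
    [60, 0, 0, 0.001, 0, 0, 0],
    [60, 0, 0, 0.001, 0, 0, 0],
    [60, 0, 0, 0.001, 0, 0, 0],
    [60, 0, 0, 0.001, 0, 0, 0],
    [60, 0, 0, 0.001, 0, 0, 0],
    [60, 0, 0, 0.001, 0, 0, 0],
    [60, 0, 0, 0, 0, 0, 0],
  ],
)

```text
time_s: 20.55
ee_pos: [0.4589, -0.0697, 0.0261]
eef_rot: [-3.141, -0.0, 1.634]
force: [-0.3, 0.2, -0.6]
grip_width: 0.0699
grip_force: 15.0
```

servo_tool(
  plan=[
    [60, 0.001, 0, 0, 0, 0, 0],
    [60, 0, 0, 0.001, 0, 0, 0],
    [60, 0, 0, 0.001, 0, 0, 0],
    [60, 0, 0, 0.001, 0, 0, 0],
    [60, 0, 0, 0.001, 0, 0, 0],
    [60, 0, 0, 0.001, 0, 0, 0],
    [60, 0, 0, 0.001, 0, 0, 0],
    [60, 0, 0, 0, 0, 0, 0],
  ],
)

```text
time_s: 21.55
ee_pos: [0.4588, -0.0687, 0.0201]
eef_rot: [-3.141, -0.0, 1.634]
force: [0.7, -0.6, -2.2]
grip_width: 0.0698
grip_force: 15.0
```

Entering with no contact force; continue.

servo_tool(
  plan=[
    [60, 0, 0, 0.001, 0, 0, 0],
    [60, 0, 0, 0.001, 0, 0, 0],
    [60, 0, 0, 0.001, 0, 0, 0],
    [60, 0, 0, 0.001, 0, 0, 0],
    [60, 0, 0, 0.001, 0, 0, 0],
    [60, 0, 0, 0.001, 0, 0, 0],
    [60, 0, 0, 0.001, 0, 0, 0],
    [60, 0, 0, 0, 0, 0, 0],
  ],
)

```text
time_s: 22.55
ee_pos: [0.4589, -0.0688, 0.0131]
eef_rot: [-3.141, -0.0, 1.634]
force: [0.1, -0.3, -0.8]
grip_width: 0.0696
grip_force: 15.0
```

servo_tool(
  plan=[
    [60, 0, 0, 0.0005, 0, 0, 0],
    [60, 0, 0, 0.0003, 0, 0, 0],
    [60, 0, 0, 0, 0, 0, 0],
    [85, 0, 0, 0, 0, 0, 0],
    [85, 0, 0, 0, 0, 0, 0],
    [85, 0, 0, 0, 0, 0, 0],
    [85, 0, 0, 0, 0, 0, 0],
    [85, 0, 0, 0, 0, 0, 0],
  ],
)

```text
time_s: 23.55
ee_pos: [0.4589, -0.0688, 0.0123]
eef_rot: [-3.142, 0.0, 1.634]
force: [-0.0, 0.8, -0.2]
grip_width: 0.0798
grip_force: 0.0
```

servo_tool(
  plan=[
    [85, 0, 0, -0.005, 0, 0, 0],
    [85, 0, 0, -0.02, 0, 0, 0],
    [85, 0, 0, -0.04, 0, 0, 0],
    [85, 0, 0, -0.05, 0, 0, 0],
    [0, 0, 0, -0.06, 0, 0, 0.18],
    [0, 0, 0, -0.01, 0, 0, 0.18],
    [0, 0, 0, 0, 0, 0, 0.18],
    [0, 0, 0, 0, 0, 0, 0.18],
  ],
)

```text
time_s: 24.55
ee_pos: [0.4588, -0.0688, 0.1979]
eef_rot: [3.141, -0.0, 0.908]
force: [0.6, 0.5, -0.2]
grip_width: 0.0433
grip_force: 0.0
```

servo_tool(
  plan=[
    [0, 0, 0, 0, 0, 0, 0.18],
    [0, 0, 0, 0, 0, 0, 0.18],
    [0, 0, 0, 0, 0, 0, 0.18],
    [0, 0, 0, 0, 0, 0, 0.18],
    [0, 0, 0, 0, 0, 0, 0.131],
    [0, 0, 0, 0, 0, 0, 0],
    [0, 0, 0, 0, 0, 0, 0],
    [0, 0, 0, 0, 0, 0, 0],
  ],
  force=20,
)

```text
time_s: 25.55
ee_pos: [0.4589, -0.0688, 0.1974]
eef_rot: [-3.142, -0.0, 0.065]
force: [0.4, 0.2, 0.4]
grip_width: 0.0004
grip_force: 0.0
```

Run:
```python
from h import *
c=snap('wrist','w10'); o=ctrl.get_obs(); print(o['ee_pos'],o['eef_rot'],o['force'],o['time_s'],o['grip_width'])
cv2.imwrite('pics/crop10.png',cv2.resize(c['pixels'][100:300,60:460,::-1],None,fx=2,fy=2,interpolation=cv2.INTER_CUBIC))
```

```text
[ 0.45887711 -0.06877169  0.1974027 ] [-3.14157635e+00 -3.22039567e-05  6.40941038e-02] [ 0.59985138 -0.39275821 -0.42415516] 25.6 0.0005099367457099533
```

View pics/crop10.png

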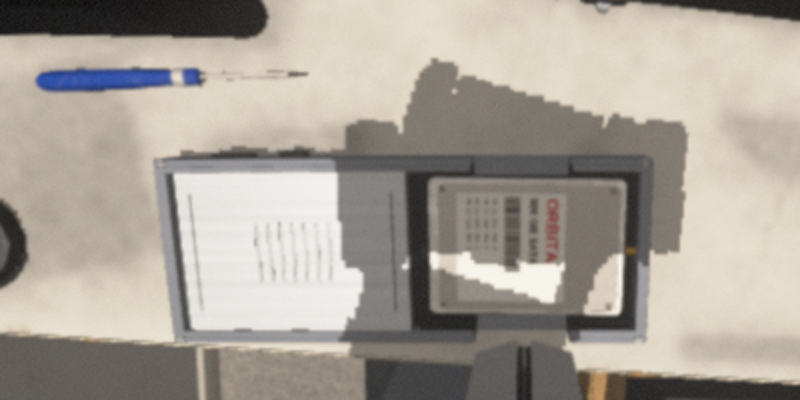

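The crop shows the disk flat in the well, about (430-628, 178-315) in crop pixels, with black gaps all round and the cover parked at the left. Now for closing.

servo_tool(
  plan=[
    [0, 0, -0.04, 0, 0, 0, 0],
    [0, 0, -0.05, 0, 0, 0, 0],
    [0, 0, -0.023, 0.03, 0, 0, 0],
    [0, 0, 0, 0.05, 0, 0, 0],
    [0, 0, 0, 0.05, 0, 0, 0],
    [0, 0, 0, 0.027, 0, 0, 0],
    [0, 0, 0, 0.008, 0, 0, 0],
    [0, 0, 0, 0.002, 0, 0, 0],
  ],
)

```text
time_s: 26.6
ee_pos: [0.4522, 0.044, 0.0308]
eef_rot: [3.142, -0.0, 0.063]
force: [-1.1, -1.2, -0.1]
grip_width: 0.0
grip_force: 0.0
```

servo_tool(
  plan=[
    [0, 0, 0, 0.0007, 0, 0, 0],
    [0, 0, 0, 0.0004, 0, 0, 0],
    [0, 0, 0, 0.0003, 0, 0, 0],
    [0, 0, 0, 0.0002, 0, 0, 0],
    [0, 0, 0, 0.0002, 0, 0, 0],
    [0, 0, 0, 0.0002, 0, 0, 0],
    [0, 0, 0, 0, 0, 0, 0],
    [0, 0, 0, 0, 0, 0, 0],
  ],
)

```text
time_s: 27.6
ee_pos: [0.4518, 0.044, 0.0283]
eef_rot: [-3.142, 0.0, 0.063]
force: [-0.1, 0.5, -0.3]
grip_width: 0.0005
grip_force: 0.0
```

servo_tool(
  plan=[
    [0, 0, 0, 0.0002, 0, 0, 0],
    [0, 0, 0, 0.0002, 0, 0, 0],
    [0, 0, 0, 0.0002, 0, 0, 0],
    [0, 0, 0, 0.0002, 0, 0, 0],
    [0, 0, 0, 0.0002, 0, 0, 0],
    [0, 0, 0, 0, 0, 0, 0],
    [0, 0, 0, 0, 0, 0, 0],
    [0, 0, 0, 0, 0, 0, 0],
  ],
)

```text
time_s: 28.6
ee_pos: [0.4519, 0.044, 0.0276]
eef_rot: [-3.142, -0.0, 0.063]
force: [-1.8, -0.1, 6.3]
grip_width: 0.0003
grip_force: 3.1
```

servo_tool(
  plan=[
    [0, 0, 0, 0.0003, 0, 0, 0],
    [0, 0, 0, 0.0003, 0, 0, 0],
    [0, 0, 0, 0.0003, 0, 0, 0],
    [0, 0, 0.001, 0, 0, 0, 0],
    [0, 0, 0.002, 0, 0, 0, 0],
    [0, 0, 0.003, 0, 0, 0, 0],
    [0, 0, 0.003, 0, 0, 0, 0],
    [0, 0, 0.003, 0, 0, 0, 0],
  ],
)

```text
time_s: 29.6
ee_pos: [0.4526, 0.0325, 0.0269]
eef_rot: [-3.141, -0.0, 0.063]
force: [-4.3, 4.7, 10.3]
grip_width: 0.0004
grip_force: 5.7
```

```bash
python3 rib.py w11
```

```text
[0.45266895 0.03220881 0.02695533] [-4.82727261  4.55145674 12.08260378] 29.65
[(-127, -40), (-126, -62), (-125, -84), (-114, -26), (-104, -24), (-103, -48), (-102, -66), (-101, -40), (-38, -38), (103, -23), (121, -26), (122, -37)]
```

servo_tool(
  plan=[
    [0, -0.0005, 0.001, -0.0001, 0, 0, 0],
    [0, -0.0005, 0.002, 0, 0, 0, 0],
    [0, 0, 0.003, 0, 0, 0, 0],
    [0, 0, 0.003, 0, 0, 0, 0],
    [0, 0, 0.003, 0, 0, 0, 0],
    [0, 0, 0.003, 0, 0, 0, 0],
    [0, 0, 0.003, 0, 0, 0, 0],
    [0, 0, 0.003, 0, 0, 0, 0],
  ],
)

```text
time_s: 30.65
ee_pos: [0.4539, 0.0114, 0.0273]
eef_rot: [-3.141, -0.003, 0.063]
force: [2.1, 6.3, 8.9]
grip_width: 0.0001
grip_force: 4.3
```

```bash
python3 rib.py w12
```

```text
[0.45389323 0.01115275 0.02726726] [0.87638679 4.13682593 7.62340624] 30.7
[(-114, -27), (-113, -22), (-105, -30), (-104, -51), (-103, -70), (-97, -24), (-59, -26), (-58, -35), (-57, -25), (82, -25), (115, -27), (116, -33)]
```

servo_tool(
  plan=[
    [0, 0, 0.001, 0.0002, 0, 0, 0],
    [0, 0, 0.003, 0.0001, 0, 0, 0],
    [0, 0, 0.004, 0, 0, 0, 0],
    [0, 0, 0.004, 0, 0, 0, 0],
    [0, 0, 0.004, 0, 0, 0, 0],
    [0, 0, 0.004, 0, 0, 0, 0],
    [0, 0, 0.004, 0, 0, 0, 0],
    [0, 0, 0.004, 0, 0, 0, 0],
  ],
)

```text
time_s: 31.7
ee_pos: [0.4557, -0.0166, 0.0271]
eef_rot: [-3.141, -0.003, 0.063]
force: [1.0, 5.7, 10.4]
grip_width: 0.0004
grip_force: 5.1
```

```bash
python3 rib.py w13
```

```text
[ 0.45575861 -0.01698011  0.02709374] [ 0.89871766  5.01655183 10.00426308] 31.75
[(-114, -28), (-107, -23), (-106, -43), (-105, -63), (-104, -62), (-98, -28), (-87, -34), (-86, -26), (-53, -20), (54, -24), (115, -26), (116, -33)]
```

servo_tool(
  plan=[
    [0, 0, 0.003, 0, 0, 0, 0],
    [0, 0, 0.004, 0, 0, 0, 0],
    [0, 0, 0.004, 0, 0, 0, 0],
    [0, 0, 0.004, 0, 0, 0, 0],
    [0, 0, 0.004, 0, 0, 0, 0],
    [0, 0, 0.004, 0, 0, 0, 0],
    [0, 0, 0.004, 0, 0, 0, 0],
    [0, 0, 0.003, 0, 0, 0, 0],
  ],
)

```text
time_s: 32.75
ee_pos: [0.4577, -0.0467, 0.0271]
eef_rot: [-3.141, -0.003, 0.063]
force: [1.3, 6.5, 9.8]
grip_width: 0.0009
grip_force: 5.1
```

servo_tool(
  plan=[
    [0, 0, 0.002, 0, 0, 0, 0],
    [0, 0, 0.003, 0, 0, 0, 0],
    [0, 0, 0.003, 0, 0, 0, 0],
    [0, 0, 0.003, 0, 0, 0, 0],
    [0, 0, 0.003, 0, 0, 0, 0],
    [0, 0, 0.003, 0, 0, 0, 0],
    [0, 0, 0.001, 0, 0, 0, 0],
    [0, 0, 0, 0, 0, 0, 0],
  ],
)

```text
time_s: 33.75
ee_pos: [0.4588, -0.0647, 0.0271]
eef_rot: [3.142, -0.003, 0.063]
force: [1.0, 4.8, 9.5]
grip_width: 0.0007
grip_force: 5.0
```

```bash
python3 rib.py w14
```

```text
[ 0.45884121 -0.06468257  0.02712908] [ 3.16013531  4.0818535  10.16188181] 33.8
[(-128, -26), (-127, -28), (-126, -20), (-111, -21), (-110, -28), (-109, -33), (-108, -16), (-101, -21), (5, -17), (6, -23), (117, -23), (118, -18)]
```

servo_tool(
  plan=[
    [0, 0, 0.001, 0, 0, 0, 0],
    [0, 0, 0.001, 0, 0, 0, 0],
    [0, 0, 0.001, 0, 0, 0, 0],
    [0, 0, 0.001, 0, 0, 0, 0],
    [0, 0, 0.0005, 0, 0, 0, 0],
    [0, 0, 0, 0, 0, 0, 0],
    [0, 0, 0, 0, 0, 0, 0],
    [0, 0, 0, 0, 0, 0, 0],
  ],
)

```text
time_s: 34.8
ee_pos: [0.4591, -0.0691, 0.0271]
eef_rot: [-3.142, -0.003, 0.063]
force: [2.0, 4.8, 9.6]
grip_width: 0.0003
grip_force: 5.0
```

```bash
python3 rib.py w15
```

```text
[ 0.45913274 -0.06908669  0.02713972] [2.85198517 5.02028865 9.26775   ] 34.85
[(-114, -22), (-113, -30), (-105, -18), (-7, -11), (1, -24), (2, -20), (3, -12), (27, -11), (28, -12), (112, -12), (113, -28), (114, -19)]
```

servo_tool(
  plan=[
    [0, 0, 0.0005, 0, 0, 0, 0],
    [0, 0, 0.0005, 0, 0, 0, 0],
    [0, 0, 0.0005, 0, 0, 0, 0],
    [0, 0, 0.0005, 0, 0, 0, 0],
    [0, 0, 0.0005, 0, 0, 0, 0],
    [0, 0, 0.0005, 0, 0, 0, 0],
    [0, 0, 0, 0, 0, 0, 0],
    [0, 0, 0, 0, 0, 0, 0],
  ],
)

```text
time_s: 35.85
ee_pos: [0.4591, -0.0718, 0.027]
eef_rot: [-3.141, -0.002, 0.063]
force: [0.9, 7.5, 11.3]
grip_width: 0.0006
grip_force: 5.3
```

```bash
python3 rib.py w16
```

```text
[ 0.45907729 -0.07180663  0.02703976] [ 1.67077675  7.40899842 11.35045465] 35.9
[(-119, -11), (-115, -18), (-114, -17), (-107, -21), (-8, -15), (-1, -20), (0, -22), (1, -16), (24, -12), (110, -31), (111, -22), (112, -14)]
```

servo_tool(
  plan=[
    [0, 0, 0, -0.0002, 0, 0, 0],
    [0, 0, 0, -0.0001, 0, 0, 0],
    [0, 0, 0.0003, 0, 0, 0, 0],
    [0, 0, 0.0003, 0, 0, 0, 0],
    [0, 0, 0.0003, 0, 0, 0, 0],
    [0, 0, 0.0003, 0, 0, 0, 0],
    [0, 0, 0.0003, 0, 0, 0, 0],
    [0, 0, 0, 0, 0, 0, 0],
  ],
)

```text
time_s: 36.9
ee_pos: [0.459, -0.0733, 0.0272]
eef_rot: [-3.141, -0.002, 0.063]
force: [1.0, 6.7, 8.1]
grip_width: 0.0005
grip_force: 4.7
```

```bash
python3 rib.py w17
```

```text
[ 0.45895081 -0.07336631  0.02718052] [-0.01679224  5.47329528  9.05470775] 36.95
[(-119, -9), (-115, -19), (-114, -14), (-107, -20), (-8, -16), (-1, -19), (0, -22), (1, -16), (108, -19), (109, -28), (110, -19), (111, -10)]
```

Fy rose above the sliding friction and the cover edge stopped moving, so it's against its stop. I'll lift off and check.

servo_tool(
  plan=[
    [0, 0, 0, -0.002, 0, 0, 0],
    [0, 0, 0, -0.015, 0, 0, 0],
    [0, 0, 0, -0.04, 0, 0, 0],
    [0, 0, 0, -0.05, 0, 0, 0],
    [0, 0, 0, -0.05, 0, 0, 0],
    [0, 0, 0, -0.02, 0, 0, 0],
    [0, 0, 0, 0, 0, 0, 0],
    [0, 0, 0, 0, 0, 0, 0],
  ],
)

```text
time_s: 37.95
ee_pos: [0.4577, -0.0738, 0.2027]
eef_rot: [-3.141, 0.001, 0.063]
force: [0.4, 0.0, 0.4]
grip_width: 0.0001
grip_force: 0.0
```

```bash
python3 rib.py w18; python3 rib.py w6|tail -1
python3 - <<'E'
from h import *
c=dict(np.load('pics/w18.npz'));g=cv2.cvtColor(c['pixels'],cv2.COLOR_RGB2GRAY).astype(np.float32)
C=np.array([.4553,-.0107,.028]);ex=np.array([.998,.063,0]);ey=np.array([-.063,.998,0])
Y=np.arange(-.126,-.096,.001)
M=np.linalg.inv(c['pose'])
for x in (.02,.028):
    q=(M[:3,:3]@(C+ex*x+Y[:,None]*ey).T).T+M[:3,3]
    uv=cv2.projectPoints(q*[1,-1,-1],np.zeros(3),np.zeros(3),c['mtx'],c['dist'])[0].reshape(-1,2).astype(np.float32)
    print(cv2.remap(g,uv[:,0],uv[:,1],1).ravel().astype(int).tolist())
E
```

```text
[ 0.45764677 -0.07374157  0.20244599] [-0.25077815 -0.3206734  -0.06267114] 38.0
[(-117, -11), (-116, -15), (-115, -13), (-108, -12), (-8, -10), (0, -18), (1, -19), (2, -12), (25, -10), (114, -17), (115, -29), (116, -26)]
[(-103, -8), (-93, -8), (-2, -11), (-1, -24), (0, -33), (1, -20), (8, -20), (107, -16), (114, -24), (115, -31), (116, -21), (117, -11)]
[127, 127, 127, 127, 125, 116, 104, 112, 142, 155, 131, 111, 123, 137, 139, 137, 138, 133, 118, 112, 125, 134, 138, 137, 135, 137, 138, 137, 137, 138]
[126, 125, 125, 126, 124, 116, 105, 97, 94, 95, 94, 96, 111, 133, 139, 139, 138, 134, 119, 113, 126, 135, 137, 137, 137, 138, 138, 137, 138, 137]
```

```bash
python3 -c "
from station import ctrl
print(ctrl.hand_in())"
```

```text
the job is handed in; nothing more can be done
None
```

The disk lies flat in the eraser's well and the cover was dragged until it stopped at its end wall; I handed the job in at about 38 s, the interlock itself was not read directly, and `hand_in` returned no verdict.

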